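Tip the cam nuts into the purple bin

ROBOT

A 7-joint arm with a two-finger parallel gripper is mounted at the origin on the work surface. World frame = base frame: x ahead of the robot, y to its left, z up, the work surface at z = 0. Lengths are in m, angles in rad, forces in N, time in s.
With the tool pointing down it reaches from about 0.425 to 0.95 m from the base axis. Payload 4.7 kg.
Tool frame: the origin (TCP) lies at the very end of the fingers, on their centre line; the grasp point (between the pads) lies 19 mm behind it; x points along the fingers, y is the direction in which the jaws open and shut, and the axes are right-handed (so a half turn about x gives the same grasp; the last joint's range is limited). The gripper opens to 87 mm and grips with 3 to 60 N. Pads are 19 mm wide; open, the fingers measure 117 mm over their backs; the gripper's body (75 mm by 190 mm) begins 51 mm behind the grasp point.
Start: joints at [1.182, 0.469, -0.049, 1.532, 0.024, 1.141, -0.082], TCP at [0.238, -0.632, 0.223] pointing down, gripper open.
Joint ranges: [-2.59, 2.59], [-0.33, 1.99], [-1.39, 1.29], [0.1, 2.45], [-1.04, 4.18], [0.21, 1.99], [-2.66, 2.66]. Speed limits (rad/s): [2.57, 2.57, 3.14, 3.14, 3.14, 3.14, 3.14].

INTERFACE

Orientations are given as a unit quaternion [w, x, y, z].
In Python, from plant import robot, viewer gives the robot as it stands. The module is installed in compiled form; this text tells all that it offers.
- The arm moves only by the tool drive_tool, never from a script. Its argument "series" is a list of rows, each a list of 3 entries, a list of its own where there are three numbers: the turn, a rotation vector about the tool's x, y, z in degrees, then the shift along the tool's x, y, z in cm, then the gripper's target within -1 to 1 (shut at 1, half-way at 0, fully open at -1). In form: [[[wx, wy, wz], [x, y, z], hand], ...]. A call has 1 to 10 rows; each row is the pose to reach, as a shift and turn from the pose commanded when the call began, along the tool's axes at that moment; what a row does not reach only later rows make up. A row lasts 1/10 s, in which the tool goes at most 50 mm and 8.59 degrees, less where a joint would pass 70% of its speed; a pose out of reach is approached as far as the arm can. A call with a gripper value outside its range is refused whole. The fingers move at their own pace and stop on an object; the grip force is fixed at half the most. Time passes only in rows, so rows that repeat a pose let the fingers close. It gives the time, the measured TCP pose, the force and the opening at its end, in the units of the state.
- robot.state(): the state, without advancing time (a new reading comes with each control period).
- viewer.grab_frame(name): name is "side" or "top"; returns a dict with "img" (384x512x3 uint8, red, green, blue), "depth" (384x512 float32, m along the optical axis (not along the pixel's ray), 0 where there is no reading), "fx", "fy", "cx", "cy" (pixels), "R" (3x3) and "t" (3): a world point X has camera coordinates R X + t. Camera axes: x right, y down, z forward; pixel columns grow to the right and rows downward; lengths in m; the calibration is good to about 2 mm. A picture is of the moment at which its call begins.
- robot.hand_in(): hands the job in, once; it reports no verdict.
The state is a dict: "clock": time; "joint_pos": joint angles; "qvel": joint speeds; "joint_torque": joint torques, N m; "ee_pos": TCP position; "orientation": TCP orientation; "contact_force": force on the tool from outside, world axes, zero at the start; "torque": the same for the moment, N m; "grip_width": finger opening in m.
Only numpy, scipy, OpenCV 4.12 (cv2) and the standard library are available. Lean on these libraries where they do the work, as an engineer would, in place of code of your own. Each camera call takes 0.05 s, during which the arm holds its last target. There are 200 camera calls.

TASK

Pick up the orange cup that holds five steel cam nuts and pour all five into the purple bin that stands by itself on the desk (not the beige bin, not the tower of bins). Leave the bin where it is, and stand the empty cup upright on the desk again, beside or away from the bin.

Things in the scene. Friction and masses are not known exactly. Their poses are not given: they have to be found in the camera images.
- cup_mid (a point): the orange plastic cup: round, 85 mm high, outer diameter 51 mm at the foot, 61 at the rim, with a straight black rubber grip sleeve, 62 mm in diameter, from 30 to 74 mm above the foot; wall 3 mm, floor 5, 90 g; hold with about 25 N. Tipped 125 degrees from upright, the nuts slide out. Starts upright. The point is on its axis half-way up (42.5 mm above the desk); z out of its mouth. An equal blue cup is empty.
- purple_bin: the single open purple plastic bin on the desk: 150 mm along its x, 120 along its y, 55 high, walls and floor 4 mm, 300 g, not fastened. Origin at the centre of its underside; z up. A beige bin of the same shape stands at least 25 mm beside it; a fixed tower of four purple bins, 260 mm high, stands far off in the desk's far left corner.
- nut1 (a point): a zinc-coloured steel furniture cam nut, a round drum 15 mm in diameter and 12 mm long with a cross slot in one end, 12 g; one of five, all lying in the orange cup at the start. The point is its centre
- nut2 (a point): another such cam nut, same size; the point is its centre
- nut3 (a point): another such cam nut, same size; the point is its centre
- nut4 (a point): another such cam nut, same size; the point is its centre
- nut5 (a point): another such cam nut, same size; the point is its centre
Not all that is in view belongs to the job. What is shaped like the purple_bin but green or yellow is not meant. Several things look just like the part that bears cup_mid: the one meant starts farthest to the robot's right.

How it is judged:
By the outcome, as a careful person would: the job done as asked, in the order asked, and still so for the second after the job is handed in, with the robot touching nothing.
It also fails if it takes over 61 s, if anything falls off the work surface, if the arm or the gripper's body presses on something with over 40 N, if the wrist force passes 120 N, or if a joint passes its speed limit or range.

## Working session

There is one attempt and no reset: what is moved stays moved. The work goes in short steps, Python scripts to look and compute and a tool call to move; the robot and the scene stay as the last step left them, time stands still between calls to the robot, and variables do not carry over. Pictures are saved under pics/ and viewed, about 8 in all and at most 12, crops included, and the job is handed in when it is done.

Besides the shell and the picture viewer there is one more tool, called by a JSON object that holds its "api" and its "payload", one argument or row to a line. drive_tool: Moves the arm, as the interface text tells. Its arguments: {"type":"object","properties":{"series":{"type":"array","items":{"type":"array"}}},"required":["series"]}

```bash
mkdir -p pics
cat > h.py <<'E'
import numpy as np, cv2, sys
from plant import robot, viewer
def grab(n,save=None):
    f=viewer.grab_frame(n)
    np.savez(f'/tmp/{n}.npz',**f)
    if save: cv2.imwrite(save,cv2.cvtColor(f['img'],cv2.COLOR_RGB2BGR))
    return f
def world(f,u,v,d=None):
    d=f['depth'][int(v),int(u)] if d is None else d
    c=np.array([(u-f['cx'])/f['fx'],(v-f['cy'])/f['fy'],1])*d
    return f['R'].T@(c-f['t'])
def proj(f,X):
    c=f['R']@np.array(X)+f['t']; return c[0]/c[2]*f['fx']+f['cx'],c[1]/c[2]*f['fy']+f['cy']
E
python3 - <<'E'
from h import *
a=grab('top');b=grab('side')
im=np.hstack([a['img'],b['img']])
cv2.imwrite('pics/1.png',cv2.cvtColor(cv2.resize(a['img'],(800,600)),cv2.COLOR_RGB2BGR))
cv2.imwrite('pics/2.png',cv2.cvtColor(cv2.resize(b['img'],(800,600)),cv2.COLOR_RGB2BGR))
s=robot.state();print({k:np.round(v,3) for k,v in s.items()})
for f in(a,b):print(np.round(-f['R'].T@f['t'],3),np.round(f['R'],2).tolist())
E
```

```text
{'clock': np.float64(0.1), 'joint_pos': array([ 1.182,  0.469, -0.049,  1.534,  0.024,  1.141, -0.082]), 'qvel': array([ 0.001, -0.002,  0.   , -0.003,  0.002,  0.   ,  0.   ]), 'joint_torque': array([ 1.0000e-03, -5.0917e+01, -8.1000e-02, -2.3683e+01, -6.2000e-02,
        3.4000e-02,  0.0000e+00]), 'ee_pos': array([ 0.237, -0.631,  0.222]), 'orientation': array([-0.126, -0.696, -0.127,  0.696]), 'contact_force': array([-0.331,  0.402,  0.204]), 'torque': array([ 0.002, -0.011,  0.081]), 'grip_width': np.float64(0.087)}
[ 0.469 -0.082  1.228] [[-0.03, -1.0, -0.01], [-1.0, 0.03, -0.03], [0.03, 0.01, -1.0]]
[ 0.43  -0.956  1.129] [[1.0, -0.08, 0.02], [-0.05, -0.76, -0.65], [0.06, 0.64, -0.76]]
```

View pics/1.png

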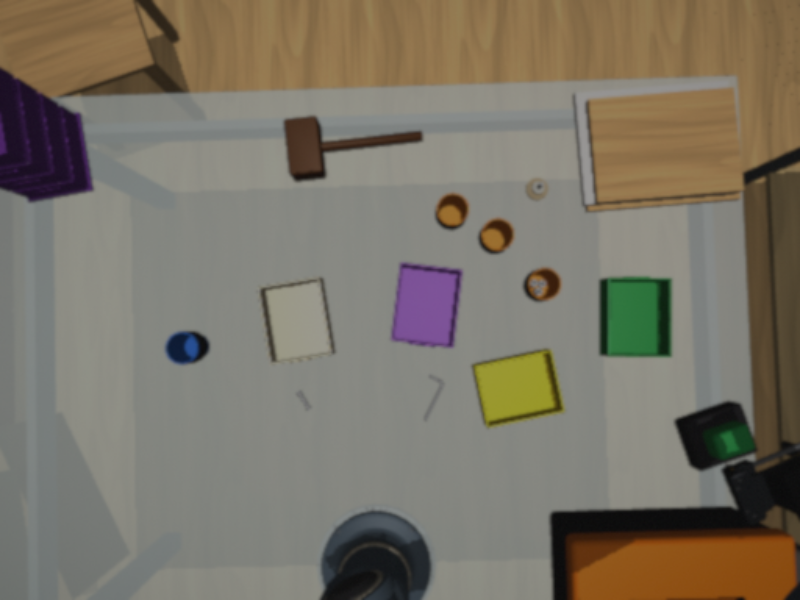

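View pics/2.png

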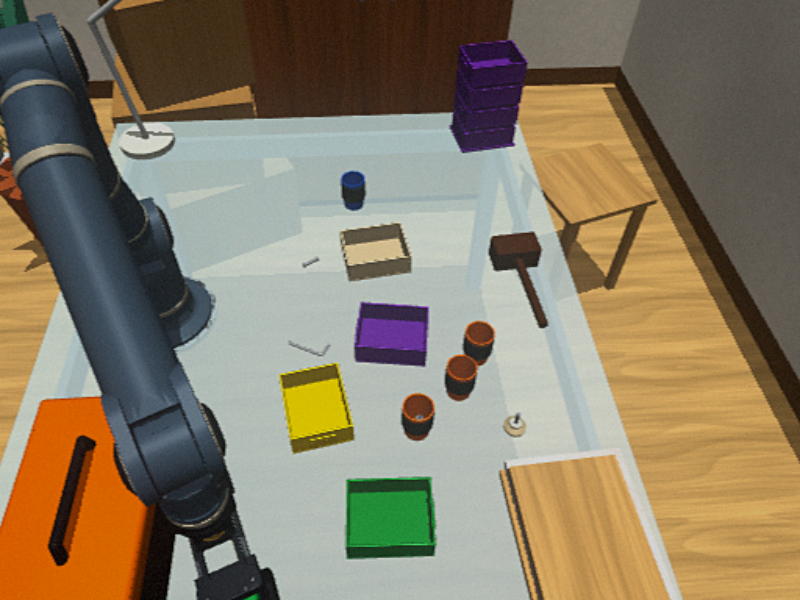

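The top picture shows three orange cups at (452,211), (496,236) and (543,284). The last is farthest right and seems to hold nuts. The possible bins are purple (427,305), beige (298,320), yellow (517,387), green (636,317) and the tower (40,130). I choose the cup at (543,284) and the purple bin at (427,305), and will check both in a close crop.

Run:
```python
from h import *
a=dict(np.load('/tmp/top.npz'));b=dict(np.load('/tmp/side.npz'))
k=0.64
A=cv2.resize(a['img'][150:240,240:370],None,fx=5,fy=5,interpolation=cv2.INTER_CUBIC)
B=cv2.resize(b['img'][185:295,220:330],None,fx=2.7,fy=2.7,interpolation=cv2.INTER_CUBIC)
c=np.zeros((450,650,3),np.uint8);c[:450,:650]=A
B=B[:450];d=np.zeros((600,800,3),np.uint8);d[:450,:650]=A
B=cv2.resize(b['img'][185:295,220:330],(150,150));d[450:600,:150]=B
cv2.imwrite('pics/3.png',cv2.cvtColor(d,cv2.COLOR_RGB2BGR))
def cloud(f):
    v,u=np.mgrid[:384,:512];D=f['depth']
    c=np.stack([(u-f['cx'])/f['fx']*D,(v-f['cy'])/f['fy']*D,D],-1)
    P=(c-f['t'])@f['R'];P[D==0]=np.nan;return P
for n,f in(('top',a),('side',b)):
    P=cloud(f);hsv=cv2.cvtColor(f['img'],cv2.COLOR_RGB2HSV)
    H,S,V=cv2.split(hsv)
    for nm,m in(('purple',(H>125)&(H<150)&(S>90)),('orange',(H<14)&(S>150)&(V>60)),('yellow',(H>24)&(H<34)&(S>150)),('beige',(H>10)&(H<30)&(S>25)&(S<100)&(V>80))):
        m=m&(P[...,0]>.3)&(P[...,0]<.9)&(P[...,1]<.3)&(P[...,1]>-.5)&(P[...,2]>-.02)&(P[...,2]<.12)
        nn,l,st,_=cv2.connectedComponentsWithStats(m.astype(np.uint8))
        for i in range(1,nn):
            if st[i,4]<40: continue
            q=P[l==i];t=q[q[:,2]>np.percentile(q[:,2],98)-.012] 
            r=cv2.minAreaRect((t[:,:2]*1000).astype(np.float32))
            print(n,nm,st[i],'z',np.round(np.percentile(q[:,2],[2,98]),3),'rect',np.round(np.r_[r[0],r[1],r[2]],1))
```

```text
top purple [ 251  169   44   53 1900] z [-0.001  0.055] rect [ 503.8 -110.7  114.5  147.1   81.6]
top yellow [ 303  224   57   40 1610] z [-0.001  0.056] rect [ 345.6 -279.1  112.3  148.    10.1]
top beige [376  77   6  52  55] z [0.034 0.048] rect [ 773.3 -438.1  153.7    3.     2.6]
top beige [336 113  15  16 142] z [-0.004  0.016] rect [ 729.9 -336.6   43.4   41.6   86.1]
top beige [278 122  23  21  63] z [-0.004  0.086] rect [ 688.3 -166.2   59.9   27.3   69.6]
top beige [375 130  23   6  42] z [-0.004  0.029] rect [ 688.9 -443.3   30.5    5.9   73.6]
top beige [307 138  23  24  64] z [-0.005  0.084] rect [ 625.5 -239.5   59.9   20.2   45.8]
top beige [340 170  20  23  64] z [-0.005  0.085] rect [ 537.3 -333.8   60.1   34.4    8.5]
top beige [ 166  177   48   56 1220] z [-0.001  0.057] rect [482.8 138.7 150.  117.1   7.7]
top beige [302 223  53  40  92] z [-0.004  0.037] rect [ 344.6 -203.7   86.9    4.2    7.4]
side purple [ 227  193   47   41 1533] z [-0.002  0.054] rect [ 504.9 -116.2  124.1  148.3   81.3]
side orange [298 206  18  16 203] z [0.019 0.085] rect [ 680.4 -169.2   61.1   54.    79.6]
side orange [286 227  25  18 251] z [0.009 0.086] rect [ 631.3 -251.    59.5   55.1   81.1]
side orange [258 252  20  19 261] z [0.01  0.086] rect [ 536.7 -335.9   58.1   57.2   66.3]
side yellow [ 187  232   39   50 1123] z [-0.002  0.055] rect [ 345.  -285.3  112.3  151.    10. ]
side beige [ 218  142   46   38 1216] z [-0.003  0.055] rect [482.3 134.8 150.9 126.6   8.3]
side beige [322 266  15  14 109] z [-0.003  0.015] rect [ 729.  -344.7   41.6   39.3   43.6]
```

View pics/3.png

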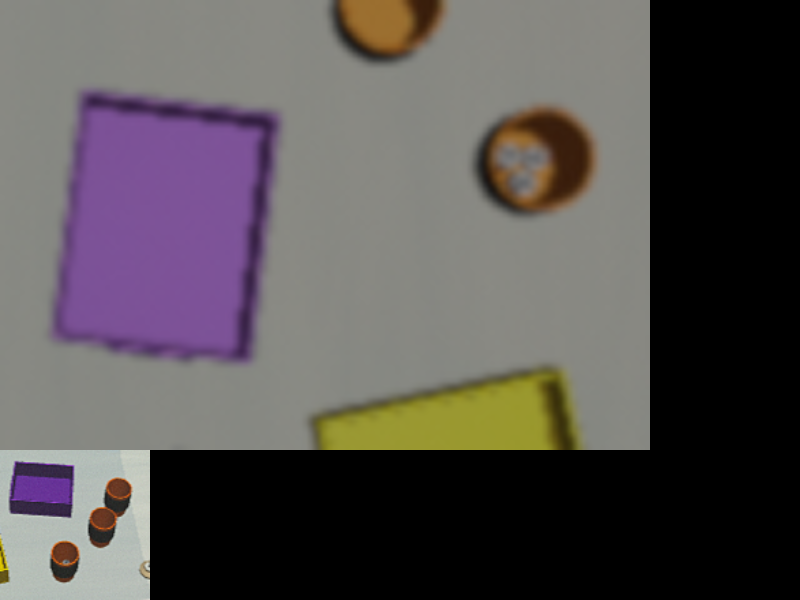

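The crop confirms that the cup at crop (540,160) holds nuts (three or more visible), so it is the right cup. The purple bin has its centre at crop (165,225). Next I work out the orientation and the moves.

```bash
cat >> h.py <<'E'
from scipy.spatial.transform import Rotation as Ro
def cur():
    s=robot.state();w,x,y,z=s['orientation'];return s,Ro.from_quat([x,y,z,w]),np.array(s['ee_pos'])
def toolR(az,p,roll=0,flip=False):
    az,p=np.radians([az,p])
    x=np.array([np.cos(p)*np.cos(az),np.cos(p)*np.sin(az),-np.sin(p)]);y=np.array([-np.sin(az),np.cos(az),0])*(-1 if flip else 1)
    return Ro.from_matrix(np.c_[x,y,np.cross(x,y)])*Ro.from_euler('x',roll,degrees=True)
def delta(Rt,pt):
    s,R,p=cur();return np.round((R.inv()*Rt).as_rotvec(degrees=True),1),np.round(R.inv().apply(np.array(pt)-p)*100,2)
E
python3 - <<'E'
from h import *
import itertools
s,R,p=cur();print(R.as_matrix().round(3))
q=s['joint_pos']
for sg in itertools.product([1,-1],repeat=7):
    M=Ro.identity()
    for i,ax in enumerate('zyzyzyz'): M=M*Ro.from_euler(ax,sg[i]*q[i])
    x=M.as_matrix()[:,2]; 
    e=np.linalg.norm(x-R.as_matrix()[:,0])
    E=M.inv()*R
    em=np.abs(E.as_matrix()); d=np.abs(em-em.round()).max()
    if d<.012: print(sg,round(d,4),E.as_matrix().round(2).tolist())
a=dict(np.load('/tmp/top.npz'))
for v in(182,):
  u=348; 
  X0=world(a,u,v,1.);X1=world(a,u,v,2.);t=(.085-X0[2])/(X1-X0)[2];print('cup top',X0+t*(X1-X0))
for az,pt,fl in((57,40,0),(57,40,1),(-32,40,0),(20,40,0),(20,40,1)):
    print(az,fl,delta(toolR(az,pt,0,fl),(.536,-.336,.2)))
print('down',delta(R,(.45,-.40,.30)))
E
```

```text
[[-0.001  0.352 -0.936]
 [ 0.002 -0.936 -0.352]
 [-1.    -0.002  0.   ]]
(-1, 1, -1, 1, -1, 1, -1) 0.0 [[-0.0, -1.0, -0.0], [-0.0, 0.0, -1.0], [1.0, -0.0, -0.0]]
(-1, -1, -1, -1, -1, -1, -1) 0.0035 [[0.0, -1.0, -0.0], [-0.0, -0.0, -1.0], [1.0, 0.0, -0.0]]
cup top [ 0.53476391 -0.32855148  0.085     ]
57 0 (array([132.1, -20.1, -61.5]), array([  2.19, -17.12, -38.34]))
57 1 (array([-34.1,  48.2, -15.8]), array([  2.19, -17.12, -38.34]))
-32 0 (array([-117.7,  -27.2,   54.9]), array([  2.19, -17.12, -38.34]))
20 0 (array([-162.7,   -0.5,   75.9]), array([  2.19, -17.12, -38.34]))
20 1 (array([ 0.5, 50. ,  0.4]), array([  2.19, -17.12, -38.34]))
down (array([0., 0., 0.]), array([ -7.82, -14.18, -28.03]))
```

{"api": "drive_tool", "payload": {
  "series": [
    [[10, 15, 15], [-4, 0, 0], -1],
    [[10, 15, 15], [-4, 0, 0], -1],
    [[10, 15, 15], [-4, 0, 0], -1]
  ]
}}

```text
clock: 0.4
ee_pos: [0.2364, -0.6326, 0.264]
orientation: [0.138, 0.8, -0.014, -0.584]
contact_force: [0.0, -0.3, -0.2]
grip_width: 0.0871
```

{"api": "drive_tool", "payload": {
  "series": [
    [[-20, 20, -30], [-8, -10, -6], -1],
    [[-20, 20, -30], [-8, -10, -6], -1],
    [[-20, 20, -30], [-8, -10, -6], -1],
    [[-20, 20, -30], [-8, -10, -6], -1],
    [[-20, 20, -30], [-8, -10, -6], -1]
  ]
}}

```text
clock: 0.9
ee_pos: [0.2537, -0.509, 0.3316]
orientation: [0.118, 0.827, 0.32, -0.448]
contact_force: [-0.4, -0.7, -0.2]
grip_width: 0.0872
```

```bash
cat >> h.py <<'E'
SG=[-1,1,-1,1,-1,1,-1]
LO=np.array([-2.59,-.33,-1.39,.1,-1.04,.21,-2.66]);HI=np.array([2.59,1.99,1.29,2.45,4.18,1.99,2.66])
E0=Ro.from_matrix([[0,-1,0],[0,0,-1],[1,0,0]])
def chain(q):
    out=[];M=Ro.identity()
    for i,ax in enumerate('zyzyzyz'):
        M=M*Ro.from_euler(ax,SG[i]*q[i]);out.append(M)
    return out
def fk(q,L):
    M=chain(q);ez=np.array([0,0,1.])
    elb=L[0]*ez+M[2].apply([L[3],0,L[1]]); wr=elb+M[4].apply([-L[3],0,L[2]]) 
    return M[6]*E0, wr+M[6].apply([0,0,L[4]]), elb, wr
E
python3 - <<'E'
from h import *
from scipy.optimize import least_squares
import os
s,R,p=cur();print(s['clock'],s['joint_pos'].round(3),p.round(3),R.as_matrix().round(2).tolist())
D=[(np.array([1.182,.469,-.049,1.534,.024,1.141,-.082]),np.array([.2375,-.6315,.2225])),(np.array(s['joint_pos']),p)]
f=lambda L:np.r_[np.concatenate([fk(q,np.r_[L[:3],0,L[3]])[1]-x for q,x in D])]
r=least_squares(f,[.33,.4,.4,.25]);print(r.x.round(4),(r.fun*1000).round(1))
E
```

```text
0.9 [ 1.48   0.413 -0.243  1.51  -0.44   1.547  0.414] [ 0.254 -0.509  0.332] [[0.39, 0.63, -0.66], [0.42, -0.77, -0.48], [-0.82, -0.09, -0.57]]
[-0.1303  0.8765  0.3135  0.2944] [34.5  8.1  3.5 -4.4  5.7 -3.5]
```

Run:
```python
from h import *
np.save('d1.npy',np.r_[cur()[0]['joint_pos'],cur()[2]])
for fl in(0,1): print(delta(toolR(-80,65,0,fl),(.48,-.3,.36)))
```

```text
(array([-63.5, -56.9,  -0.6]), array([ 15.48,  -1.95, -26.72]))
(array([101.8,  -0.6,  62.5]), array([ 15.48,  -1.95, -26.72]))
```

{"api": "drive_tool", "payload": {
  "series": [
    [[-30, -27, 0], [8, -1, -13], -1],
    [[-30, -27, 0], [8, -1, -13], -1],
    [[-30, -27, 0], [8, -1, -13], -1],
    [[-30, -27, 0], [8, -1, -13], -1],
    [[-30, -27, 0], [8, -1, -13], -1]
  ]
}}

```text
clock: 1.4
ee_pos: [0.369, -0.4022, 0.3411]
orientation: [0.4, 0.64, 0.389, -0.529]
contact_force: [0.8, -1.6, -0.2]
grip_width: 0.0868
```

Run:
```python
from h import *
s,R,p=cur();print(s['joint_pos'].round(2),s['qvel'].round(2));np.save('d2.npy',np.r_[s['joint_pos'],p])
for fl in(0,): print(delta(toolR(-80,65,0,fl),(.48,-.3,.36)))
```

```text
[ 1.17  0.18 -0.39  1.68 -0.09  1.25  0.43] [-0.18 -0.19 -0.05  0.17  0.62 -0.31  0.25]
(array([-33.1, -29.5,  -0.5]), array([  0.44,   6.54, -13.72]))
```

{"api": "drive_tool", "payload": {
  "series": [
    [[-33, -29, 0], [7, -1, -14], -1],
    [[-33, -29, 0], [7, -1, -14], -1],
    [[-33, -29, 0], [7, -1, -14], -1],
    [[-33, -29, 0], [7, -1, -14], -1],
    [[-33, -29, 0], [7, -1, -14], -1]
  ]
}}

```text
clock: 1.9
ee_pos: [0.4204, -0.2645, 0.2876]
orientation: [0.641, 0.357, 0.411, -0.54]
contact_force: [-0.7, -0.3, 0.3]
grip_width: 0.087
```

```bash
cat > fit.py <<'E'
from h import *
from scipy.optimize import least_squares
s,R,p=cur();print(s['clock'],s['joint_pos'].round(2),s['qvel'].round(2),p);np.save('d3.npy',np.r_[s['joint_pos'],p])
D=[(np.array([1.182,.469,-.049,1.534,.024,1.141,-.082]),np.array([.2375,-.6315,.2225]))]+[(d[:7],d[7:]) for d in(np.load(f'd{i}.npy') for i in(1,2,3))]
def fk2(q,L):
    M=chain(q)
    return np.array([L[7],0,L[0]])+M[1].apply([0,0,L[1]])+M[2].apply([L[3],0,0])+M[3].apply([L[4],0,L[2]])+M[5].apply([L[5],0,0])+M[6].apply([0,0,L[6]])
f=lambda L:np.concatenate([fk2(q,L)-x for q,x in D])
r=least_squares(f,[.33,.4,.4,0,0,0,.25,0]);print(r.x.round(4),(r.fun*1000).round(1))
E
python3 fit.py
```

```text
1.9 [ 0.83  0.04 -0.6   2.02  0.49  0.97  0.13] [-0.32 -0.13 -0.18  0.39  1.25 -0.2  -0.2 ] [ 0.42043132 -0.26448945  0.28760302]
[ 0.2406  0.5401  0.4678  0.0149 -0.0514  0.0046  0.3508 -0.0556] [-6.9 -5.5 -6.8  3.8  0.7  5.7 -0.4  6.2  0.8  3.6  8.9  0.3]
```

```bash
cat > ik.py <<'E'
from h import *
from scipy.optimize import least_squares
L=[.2406,.5401,.4678,.0149,-.0514,.0046,.3508,-.0556]
def fk2(q):
    M=chain(q)
    return M[6]*E0,np.array([L[7],0,L[0]])+M[1].apply([0,0,L[1]])+M[2].apply([L[3],0,0])+M[3].apply([L[4],0,L[2]])+M[5].apply([L[5],0,0])+M[6].apply([0,0,L[6]])
def ik(Rt,pt,q0,n=6,seed=0):
    rng=np.random.default_rng(seed);best=None;mid=(LO+HI)/2
    for i in range(n):
        g=np.clip(q0,LO+.05,HI-.05) if i==0 else rng.uniform(LO,HI)
        def f(q):
            R,p=fk2(q);return np.r_[(R.inv()*Rt).as_rotvec(),(p-pt)*4,.01*(q-mid)/(HI-LO)*2]
        r=least_squares(f,g,bounds=(LO,HI))
        if best is None or r.cost<best.cost: best=r
    q=best.x;R,p=fk2(q);return q,np.degrees((R.inv()*Rt).magnitude()),np.linalg.norm(p-pt)*1000,np.minimum(q-LO,HI-q).min()
E
cat > t.py <<'E'
from ik import *
q0=np.array(robot.state()['joint_pos'])
cup=np.array([.536,-.3325,.055]);b=np.array([.504,-.113,.19])
for az in(-110,-90,-70,-50,-30,0,30,60):
  for fl in(0,1):
    Rg=toolR(az,35,0,fl);g=ik(Rg,cup+Rg.apply([.019,0,0]),q0)
    o=[]
    for roll in(-140,140):
        Rp=toolR(az-15 if 0 else az,0,roll,fl);h=ik(Rp,b+Rp.apply([.019,0,0]),g[0]);o.append((np.round(h[1:],2).tolist()))
    print(az,fl,g[0].round(2),np.round(g[1:],2),o)
E
timeout 500 python3 t.py
```

```text
-110 0 [ 0.08  0.8   0.05  1.78  1.01  1.16 -0.95] [0.   0.01 0.67] [[0.0, 0.01, 0.29], [0.01, 0.02, 0.0]]
-110 1 [ 0.17  0.8  -0.09  1.78  1.08  1.23  2.14] [0.   0.   0.52] [[0.0, 0.01, 0.39], [0.0, 0.01, 0.34]]
-90 0 [ 0.17  0.69 -0.09  2.02  1.4   1.03 -1.06] [0.   0.01 0.43] [[0.0, 0.01, 0.45], [0.0, 0.01, 0.01]]
-90 1 [ 0.2   0.7  -0.14  2.02  1.42  1.06  2.07] [0.   0.01 0.43] [[0.0, 0.01, 0.45], [0.0, 0.01, 0.45]]
-70 0 [ 0.33  0.62 -0.23  2.24  1.86  0.97 -1.18] [0.01 0.01 0.21] [[0.0, 0.01, 0.18], [0.0, 0.01, 0.18]]
-70 1 [ 0.26  0.61 -0.13  2.24  1.86  0.92  1.94] [0.   0.01 0.21] [[0.01, 0.01, 0.18], [0.0, 0.01, 0.18]]
-50 0 [ 0.57  0.58 -0.34  2.4   2.38  0.93 -1.25] [0.01 0.01 0.05] [[3.66, 11.75, 0.0], [3.66, 11.75, 0.0]]
-50 1 [ 0.3   0.55 -0.02  2.4   2.46  0.82  1.72] [0.   0.01 0.05] [[3.66, 11.75, 0.0], [3.66, 11.75, 0.0]]
-30 0 [ 1.5   1.25 -1.39  2.45  2.5   1.26 -0.23] [0.63 3.26 0.  ] [[15.3, 52.09, 0.0], [15.3, 52.08, 0.0]]
-30 1 [-0.45  1.11  1.29  2.45  3.74  1.13  0.35] [0.68 3.57 0.  ] [[15.3, 52.09, 0.0], [15.3, 52.09, 0.0]]
0 0 [ 0.74  0.58  0.09  2.34  4.11  0.85 -1.83] [0.01 0.01 0.07] [[19.05, 67.05, 0.0], [19.66, 68.63, 0.0]]
0 1 [0.54 0.6  0.33 2.34 4.14 0.96 1.22] [0.   0.01 0.04] [[19.17, 69.24, 0.0], [19.05, 67.05, 0.0]]
30 0 [ 1.44  0.81 -0.69  2.04 -1.04  0.56 -2.3 ] [0.02 0.03 0.  ] [[6.73, 12.53, 0.0], [6.73, 12.53, 0.0]]
30 1 [ 1.44  0.81 -0.69  2.04 -1.04  0.56  0.84] [0.02 0.03 0.  ] [[6.78, 12.63, 0.0], [0.87, 18.25, 0.0]]
60 0 [ 0.98  0.85 -0.13  1.67 -0.85  1.22 -2.24] [0.   0.   0.19] [[0.01, 0.02, 0.0], [0.01, 0.02, 0.0]]
60 1 [ 1.15  0.88 -0.39  1.66 -0.68  1.11  0.78] [0.   0.01 0.36] [[4.22, 7.78, 0.0], [0.01, 0.02, 0.0]]
```

```bash
cat > t.py <<'E'
from ik import *
q0=np.array(robot.state()['joint_pos'])
cup=np.array([.536,-.3325,.06]);b=np.array([.48,-.113,.2])
for pit in (40,45,50):
 for az in(-65,-60,-55,-50):
    Rg=toolR(az,pit,0,0);g=ik(Rg,cup+Rg.apply([.019,0,0]),q0,4);print(pit,az,g[0].round(2),np.round(g[1:],2))
c=toolR(0,45).inv().apply([0,0,1])
for az in(-110,-90,-75):
  for p,ro in((-5,-150),(-15,-150),(-15,-165),(0,-165)):
    Rp=toolR(az,p,ro);h=ik(Rp,b+Rp.apply([.019,0,0]),g[0],4);print(az,p,ro,h[0].round(2),np.round(h[1:],2),'cup',Rp.apply(c).round(2),np.degrees(np.arccos(Rp.apply(c)[2])).round())
E
timeout 500 python3 t.py; rm -f /tmp/x
```

```text
40 -65 [ 0.47  0.57 -0.33  2.26  1.9   0.87 -1.07] [0.01 0.01 0.19]
40 -60 [ 0.53  0.56 -0.37  2.3   2.03  0.85 -1.09] [0.01 0.01 0.15]
40 -55 [ 0.6   0.55 -0.4   2.34  2.15  0.83 -1.1 ] [0.01 0.01 0.11]
40 -50 [ 0.67  0.54 -0.43  2.37  2.28  0.81 -1.11] [0.01 0.01 0.08]
45 -65 [ 0.55  0.55 -0.39  2.23  1.81  0.79 -0.94] [0.01 0.01 0.22]
45 -60 [ 0.62  0.54 -0.44  2.27  1.92  0.77 -0.94] [0.01 0.01 0.18]
45 -55 [ 0.69  0.53 -0.48  2.3   2.03  0.74 -0.95] [0.01 0.01 0.15]
45 -50 [ 0.76  0.53 -0.52  2.32  2.14  0.72 -0.94] [0.01 0.02 0.13]
50 -65 [ 0.62  0.53 -0.45  2.19  1.68  0.73 -0.78] [0.01 0.01 0.26]
50 -60 [ 0.69  0.53 -0.5   2.22  1.78  0.7  -0.78] [0.01 0.01 0.23]
50 -55 [ 0.76  0.52 -0.55  2.25  1.88  0.67 -0.77] [0.01 0.02 0.2 ]
50 -50 [ 0.84  0.53 -0.6   2.28  1.97  0.64 -0.75] [0.01 0.02 0.17]
-110 -5 -150 [-0.54  0.93  0.35  1.8   0.9   1.72  1.57] [0.   0.01 0.27] cup [ 0.55  0.49 -0.67] 132.0
-110 -15 -150 [-0.59  1.04  0.44  1.79  0.92  1.76  1.56] [0.   0.01 0.23] cup [ 0.51  0.37 -0.77] 141.0
-110 -15 -165 [-0.58  1.04  0.42  1.79  0.92  1.77  1.82] [0.   0.01 0.22] 
[... 258 characters left out ...]
.97  0.42  2.04  1.13  1.59  1.36] [0.   0.01 0.4 ] cup [ 0.35  0.52 -0.77] 141.0
-90 -15 -165 [-0.69  0.97  0.42  2.04  1.14  1.6   1.61] [0.   0.01 0.39] cup [ 0.18  0.51 -0.84] 147.0
-90 0 -165 [-0.6   0.78  0.27  2.06  1.13  1.53  1.68] [0.   0.01 0.39] cup [ 0.18  0.71 -0.68] 133.0
-75 -5 -150 [-0.7   0.79  0.32  2.25  1.35  1.46  1.22] [0.   0.01 0.2 ] cup [ 0.17  0.72 -0.67] 132.0
-75 -15 -150 [-0.77  0.94  0.43  2.23  1.34  1.51  1.15] [0.   0.01 0.22] cup [ 0.21  0.6  -0.77] 141.0
-75 -15 -165 [-0.76  0.94  0.42  2.23  1.34  1.51  1.41] [0.   0.01 0.22] cup [ 0.05  0.54 -0.84] 147.0
-75 0 -165 [-0.64  0.71  0.26  2.26  1.36  1.44  1.53] [0.   0.01 0.19] cup [-0.01  0.73 -0.68] 133.0
```

```bash
cat > t.py <<'E'
from ik import *
q0=np.array(robot.state()['joint_pos'])
def down(a):
    a=np.radians(a);x=np.array([0,0,-1.]);y=np.array([np.cos(a),np.sin(a),0]);return Ro.from_matrix(np.c_[x,y,np.cross(x,y)])
P=np.array([.64,-.03,.055])
for a in(-60,-30,0,30,120,150):
    g=ik(down(a),[.536,-.3325,.041],q0,3);h=ik(down(a),[.64,-.03,.043],g[0],3)
    print(a,g[0].round(2),np.round(g[1:],2),h[0].round(2),np.round(h[1:],2),delta(down(a),(.536,-.3325,.2)))
for az in(-110,-90,-75):
  for p in (15,25):
    Rg=toolR(az,p);g=ik(Rg,P+Rg.apply([.019,0,0]),q0,4)
    print(az,p,g[0].round(2),np.round(g[1:],2))
E
python3 t.py
```

```text
-60 [ 0.64  0.6  -0.18  1.75  0.14  0.8  -0.66] [0.01 0.01 0.59] [ 0.17  0.62 -0.19  1.71  0.15  0.83 -1.13] [0.01 0.01 0.62] (array([ 68. ,  20.5, -15.2]), array([11.62, 10.18,  4.22]))
-30 [ 0.7   0.6  -0.27  1.75  0.21  0.81 -0.19] [0.01 0.01 0.6 ] [ 0.23  0.63 -0.27  1.71  0.21  0.84 -0.66] [0.   0.01 0.63] (array([38.5, 22.7, -9. ]), array([11.62, 10.18,  4.22]))
0 [ 0.76  0.61 -0.35  1.75  0.28  0.82  0.27] [0.01 0.01 0.61] [ 0.28  0.64 -0.35  1.71  0.28  0.85 -0.19] [0.   0.01 0.64] (array([ 9. , 23.9, -2.7]), array([11.62, 10.18,  4.22]))
30 [ 0.82  0.63 -0.44  1.75  0.35  0.84  0.74] [0.01 0.01 0.63] [ 0.34  0.65 -0.44  1.71  0.34  0.86  0.28] [0.   0.01 0.65] (array([-20.6,  23.9,   3.5]), array([11.62, 10.18,  4.22]))
120 [ 0.97  0.69 -0.68  1.76  0.54  0.89  2.15] [0.01 0.01 0.51] [ 0.48  0.71 -0.66  1.71  0.52  0.91  1.7 ] [0.   0.01 0.7 ] (array([-109. ,   16.8,   22.6]), array([11.62, 10.18,  4.22]))
150 [ 1.01  0.71 -0.75  1.76  0.6   0.92  2.63] [0.01 0.01 0.03] [ 0.52  0.73 -0.72  1.71  0.58  0.93  2.18] [0.   0.01 0.48] (array([-138.3,   11.5,   29. ]), array([11.62, 10.18,  4.22]))
-110 15 [-0.47  1.17  0.28  1.25  0.7   1.67 -0.88] [0.01 0.01 0.32]
-110 25 [-0.42  1.07  0.21  1.31  0.67  1.57 -0.89] [0.   0.01 0.42]
-90 15 [-0.54  1.04  0.23  1.57  0.97  1.41 -0.99] [0.   0.   0.58]
-90 25 [-0.46  0.94  0.14  1.61  0.95  1.33 -0.96] [0.   0.   0.66]
-75 15 [-0.54  0.95  0.15  1.8   1.24  1.29 -1.14] [0.   0.01 0.65]
-75 25 [-0.44  0.85  0.05  1.82  1.22  1.22 -1.07] [0.   0.01 0.63]
```

{"api": "drive_tool", "payload": {
  "series": [
    [[9, 24, -3], [11.6, 10.2, 4.2], -1],
    [[9, 24, -3], [11.6, 10.2, 4.2], -1],
    [[9, 24, -3], [11.6, 10.2, 4.2], -1],
    [[9, 24, -3], [11.6, 10.2, 4.2], -1],
    [[9, 24, -3], [11.6, 10.2, 4.2], -1],
    [[9, 24, -3], [11.6, 10.2, 4.2], -1],
    [[9, 24, -3], [11.6, 10.2, 4.2], -1]
  ]
}}

```text
clock: 2.6
ee_pos: [0.5348, -0.3339, 0.203]
orientation: [0.497, 0.503, 0.499, -0.501]
contact_force: [-0.3, -0.0, 0.6]
grip_width: 0.0869
```

```bash
cat >> h.py <<'E'
def down(a):
    a=np.radians(a);x=np.array([0,0,-1.]);y=np.array([np.cos(a),np.sin(a),0]);return Ro.from_matrix(np.c_[x,y,np.cross(x,y)])
E
python3 - <<'E'
from h import *
s,R,p=cur();print(s['joint_pos'].round(2),p.round(4))
print(delta(down(0),(.536,-.3325,.15)))
f=grab('side')
# cup rim fit
hsv=cv2.cvtColor(f['img'],cv2.COLOR_RGB2HSV)
v,u=np.mgrid[:384,:512];D=f['depth'];c=np.stack([(u-f['cx'])/f['fx']*D,(v-f['cy'])/f['fy']*D,D],-1);P=(c-f['t'])@f['R']
m=(np.hypot(P[...,0]-.536,P[...,1]+.3325)<.05)&(P[...,2]>.078)&(P[...,2]<.1)&(D>0)
print(m.sum(),cv2.minEnclosingCircle((P[m][:,:2]*1000).astype(np.float32)))
u0,v0=map(int,proj(f,(.536,-.3325,.08)))
cv2.imwrite('pics/4.png',cv2.cvtColor(cv2.resize(f['img'][v0-75:v0+55,u0-90:u0+90],None,fx=4,fy=4,interpolation=cv2.INTER_CUBIC),cv2.COLOR_RGB2BGR))
E
```

```text
[ 0.89  0.47 -0.55  1.64  0.27  1.11  0.26] [ 0.5348 -0.3339  0.203 ]
(array([-0.5, -0.2,  0. ]), array([ 5.3 ,  0.12, -0.12]))
91 ((535.2741088867188, -334.9833068847656), 31.28043556213379)
```

View pics/4.png

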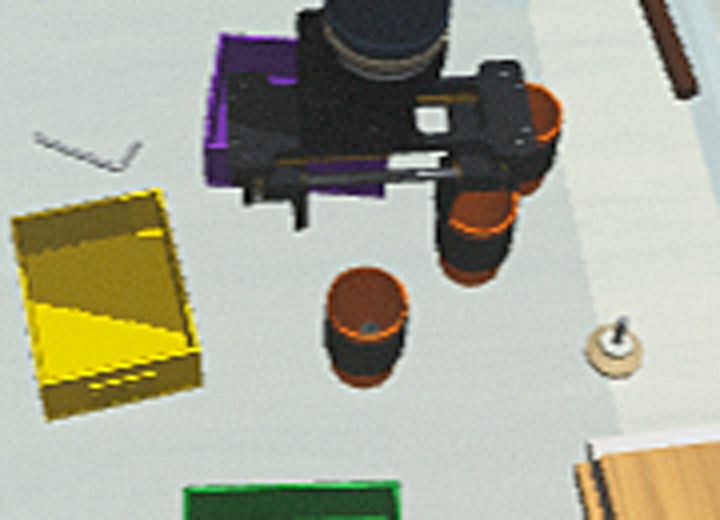

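The side crop shows the open jaws, with tips near (300,225) and (455,215), centred above the cup whose rim is at (367,300). The path down is clear, so I descend.

{"api": "drive_tool", "payload": {
  "series": [
    [[0, 0, 0], [4, 0, 0], -1],
    [[0, 0, 0], [8, 0, 0], -1],
    [[0, 0, 0], [12, 0, 0], -1],
    [[0, 0, 0], [14.5, 0, 0], -1],
    [[0, 0, 0], [16.2, 0, 0], -1],
    [[0, 0, 0], [16.2, 0, 0], -1],
    [[0, 0, 0], [16.2, 0, 0], 1],
    [[0, 0, 0], [16.2, 0, 0], 1],
    [[0, 0, 0], [16.2, 0, 0], 1],
    [[0, 0, 0], [16.2, 0, 0], 1]
  ]
}}

```text
clock: 3.65
ee_pos: [0.5351, -0.3352, 0.0395]
orientation: [0.496, 0.504, 0.499, -0.502]
contact_force: [0.5, 0.9, 1.9]
grip_width: 0.0631
```

{"api": "drive_tool", "payload": {
  "series": [
    [[0, 0, 0], [0, 0, 0], 1],
    [[0, 0, 0], [0, 0, 0], 1],
    [[0, 0, 0], [0, 0, 0], 1],
    [[0, 0, 0], [0, 0, 0], 1],
    [[0, 0, 0], [-1, 0, 0], 1],
    [[0, 0, 0], [-3, 0, 0], 1],
    [[0, 0, 0], [-3, 0, 0], 1]
  ]
}}

```text
clock: 4.35
ee_pos: [0.5356, -0.3356, 0.0706]
orientation: [0.496, 0.504, 0.498, -0.502]
contact_force: [0.9, -1.3, 0.0]
grip_width: 0.062
```

{"api": "drive_tool", "payload": {
  "series": [
    [[0, 0, 0], [-4, 0, 0], 1],
    [[0, 0, 0], [-8, 0, 0], 1],
    [[0, 0, 0], [-10, 0, -3], 1],
    [[0, 0, 0], [-10, 2, -7], 1],
    [[0, 0, 0], [-10, 4, -11], 1],
    [[0, 0, 0], [-10, 6, -15], 1],
    [[0, 0, 0], [-10, 8, -19], 1],
    [[0, 0, 0], [-10, 9, -23], 1],
    [[0, 0, 0], [-10, 10.4, -27], 1],
    [[0, 0, 0], [-10, 10.4, -30.5], 1]
  ]
}}

```text
clock: 5.35
ee_pos: [0.6427, -0.0292, 0.1689]
orientation: [0.495, 0.504, 0.5, -0.501]
contact_force: [0.3, 0.6, -1.1]
grip_width: 0.062
```

Run:
```python
from h import *
s,R,p=cur();print(s['joint_pos'].round(2),p.round(4),s['contact_force'],s['grip_width'])
print(delta(down(0),(.64,-.03,.041)))
f=grab('side');u0,v0=map(int,proj(f,(.6,-.06,.08)))
cv2.imwrite('pics/5.png',cv2.cvtColor(cv2.resize(f['img'][v0-65:v0+65,u0-90:u0+90],None,fx=4,fy=4,interpolation=cv2.INTER_CUBIC),cv2.COLOR_RGB2BGR))
```

```text
[ 0.39  0.53 -0.58  1.64  0.32  1.06 -0.29] [ 0.6427 -0.0292  0.1689] [ 0.27775215  0.63660456 -1.0508762 ] 0.06204675619900723
(array([-0.6, -0.4,  0.2]), array([12.79, -0.23,  0.18]))
```

View pics/5.png

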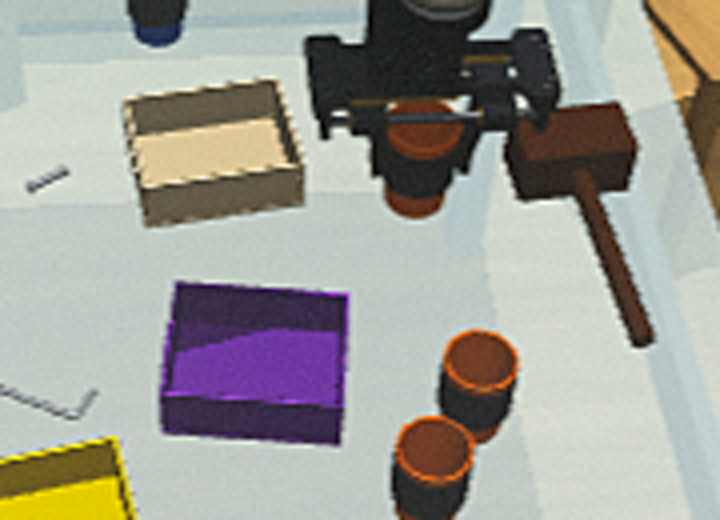

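The cup is held upright at (417,160), clear of the bins and the hammer. I set it down here so I can regrasp it from the side.

{"api": "drive_tool", "payload": {
  "series": [
    [[0, 0, 0], [4, 0, 0], 1],
    [[0, 0, 0], [8, 0, 0], 1],
    [[0, 0, 0], [11, 0, 0], 1],
    [[0, 0, 0], [12.4, 0, 0], 1],
    [[0, 0, 0], [12.9, 0, 0], 1],
    [[0, 0, 0], [12.9, 0, 0], 1],
    [[0, 0, 0], [12.9, 0, 0], 1],
    [[0, 0, 0], [12.9, 0, 0], -1],
    [[0, 0, 0], [12.9, 0, 0], -1],
    [[0, 0, 0], [12.9, 0, 0], -1]
  ]
}}

```text
clock: 6.4
ee_pos: [0.6421, -0.031, 0.0416]
orientation: [0.495, 0.504, 0.499, -0.502]
contact_force: [0.7, 0.5, -0.9]
grip_width: 0.0784
```

{"api": "drive_tool", "payload": {
  "series": [
    [[0, 0, 0], [0, 0, 0], -1],
    [[0, 0, 0], [0, 0, 0], -1],
    [[0, 0, 0], [0, 0, 0], -1],
    [[0, 0, 0], [-4, 0, 0], -1],
    [[0, 0, 0], [-8, 0, 0], -1],
    [[0, 0, 0], [-12, 0, 0], -1],
    [[0, 0, 0], [-16, 0, 0], -1],
    [[0, 0, 0], [-16, 0, 0], -1]
  ]
}}

```text
clock: 7.2
ee_pos: [0.6457, -0.0312, 0.2076]
orientation: [0.498, 0.507, 0.496, -0.499]
contact_force: [-0.8, 0.7, 0.1]
grip_width: 0.0872
```

```bash
cat >> h.py <<'E'
def cloud(f):
    v,u=np.mgrid[:384,:512];D=f['depth'];c=np.stack([(u-f['cx'])/f['fx']*D,(v-f['cy'])/f['fy']*D,D],-1);P=(c-f['t'])@f['R'];P[D==0]=np.nan;return P
def rim(f,x,y):
    P=cloud(f);m=(np.hypot(P[...,0]-x,P[...,1]-y)<.05)&(P[...,2]>.078)&(P[...,2]<.095);print(m.sum(),cv2.minEnclosingCircle((P[m][:,:2]*1000).astype(np.float32)))
E
python3 - <<'E'
from h import *
s,R,p=cur();print(s['joint_pos'].round(2),p.round(4),s['contact_force'],s['grip_width'])
rim(grab('side'),.642,-.029)
for az in(-90,-80):
  Rg=toolR(az,25);G=np.array([.642,-.029,.055])
  for back,dz in((.14,.14),(.11,0.0),(0,0)):
    pt=G+Rg.apply([.019,0,0])-back*np.array([np.cos(np.radians(az)),np.sin(np.radians(az)),0])+[0,0,dz]
    print(az,back,delta(Rg,pt),pt.round(3))
E
```

```text
[ 0.41  0.5  -0.6   1.6   0.3   1.12 -0.27] [ 0.6457 -0.0312  0.2076] [-0.7592942   0.66245977  0.09636502] 0.08719648705425594
64 ((639.94921875, -31.867544174194336), 31.484989166259766)
-90 0.14 (array([ -0.7, -65.3,   0.2]), array([  1.82,  -0.34, -12.52])) [0.642 0.094 0.187]
-90 0.11 (array([ -0.7, -65.3,   0.2]), array([15.8 , -0.36, -9.44])) [0.642 0.064 0.047]
-90 0 (array([ -0.7, -65.3,   0.2]), array([15.73, -0.23,  1.56])) [ 0.642 -0.046  0.047]
-80 0.14 (array([ -9.6, -65.1,   5.8]), array([  1.81,  -2.47, -12.31])) [0.621 0.092 0.187]
-80 0.11 (array([ -9.6, -65.1,   5.8]), array([15.79, -1.97, -9.28])) [0.626 0.062 0.047]
-80 0 (array([ -9.6, -65.1,   5.8]), array([15.73,  0.06,  1.53])) [ 0.645 -0.046  0.047]
```

{"api": "drive_tool", "payload": {
  "series": [
    [[-0.7, -65, 0.2], [0, -0.4, -15], -1],
    [[-0.7, -65, 0.2], [0, -0.4, -15], -1],
    [[-0.7, -65, 0.2], [0, -0.4, -15], -1],
    [[-0.7, -65, 0.2], [0, -0.4, -15], -1],
    [[-0.7, -65, 0.2], [0, -0.4, -15], -1],
    [[-0.7, -65, 0.2], [0, -0.4, -15], -1],
    [[-0.7, -65, 0.2], [0, -0.4, -15], -1],
    [[-0.7, -65, 0.2], [0, -0.4, -15], -1],
    [[-0.7, -65, 0.2], [0, -0.4, -15], -1],
    [[-0.7, -65, 0.2], [0, -0.4, -15], -1]
  ]
}}

```text
clock: 8.25
ee_pos: [0.6396, 0.1179, 0.2007]
orientation: [-0.689, -0.152, -0.158, 0.69]
contact_force: [0.3, 1.1, 0.7]
grip_width: 0.0873
```

Run:
```python
from h import *
s,R,p=cur();print(s['joint_pos'].round(2),p.round(4),R.as_matrix().round(3).tolist())
Rg=toolR(-90,25);G=np.array([.641,-.031,.056])
for y,z in((.11,.056),(.05,.056),(0,.056)): print(delta(Rg,G+Rg.apply([.019,0,0])+[0,y,z-.056]))
```

```text
[-0.45  0.81 -0.27  1.45  0.96  1.83 -0.95] [0.6396 0.1179 0.2007] [[-0.003, 1.0, 0.007], [-0.904, 0.001, -0.428], [-0.428, -0.008, 0.904]]
(array([ 0.4, -0.4,  0.2]), array([ 11.61,   0.26, -11.4 ]))
(array([ 0.4, -0.4,  0.2]), array([17.03,  0.26, -8.83]))
(array([ 0.4, -0.4,  0.2]), array([21.55,  0.25, -6.69]))
```

{"api": "drive_tool", "payload": {
  "series": [
    [[0, 0, 0], [0, 0.2, -4], -1],
    [[0, 0, 0], [3.5, 0.2, -6.7], -1],
    [[0, 0, 0], [7, 0.2, -6.7], -1],
    [[0, 0, 0], [11, 0.2, -6.7], -1],
    [[0, 0, 0], [14, 0.2, -6.7], -1],
    [[0, 0, 0], [17, 0.2, -6.7], -1],
    [[0, 0, 0], [17, 0.2, -6.7], -1]
  ]
}}

```text
clock: 8.95
ee_pos: [0.6402, -0.0143, 0.0694]
orientation: [-0.687, -0.153, -0.156, 0.694]
contact_force: [-0.5, -0.5, 0.6]
grip_width: 0.0867
```

Run:
```python
from h import *
s,R,p=cur();print(s['joint_pos'].round(2),p.round(4),s['contact_force'].round(1))
Rg=toolR(-90,25);G=np.array([.641,-.031,.056]);print(delta(Rg,G+Rg.apply([.019,0,0])))
f=grab('side');u0,v0=map(int,proj(f,(.62,0,.08)))
cv2.imwrite('pics/6.png',cv2.cvtColor(cv2.resize(f['img'][v0-60:v0+50,u0-70:u0+70],None,fx=5,fy=5,interpolation=cv2.INTER_CUBIC),cv2.COLOR_RGB2BGR))
```

```text
[-0.31  0.9  -0.22  1.63  1.06  1.58 -1.09] [ 0.6402 -0.0143  0.0694] [-0.5 -0.5  0.6]
(array([ 0.1, -0.2,  0.6]), array([ 3.98,  0.12, -0.49]))
```

View pics/6.png

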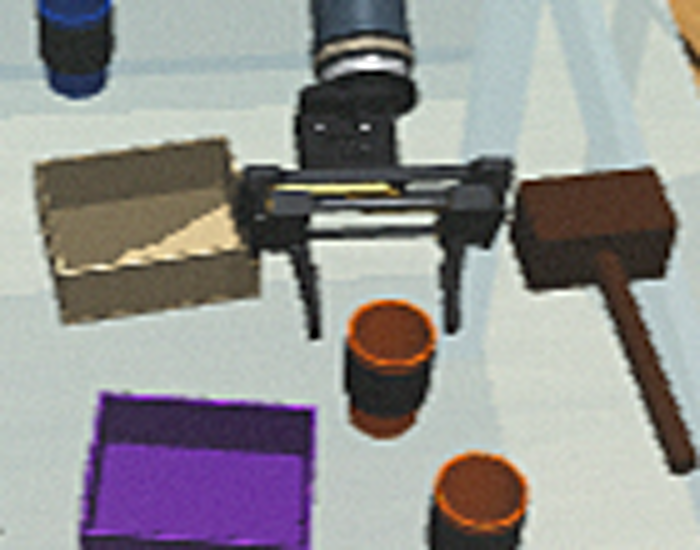

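The fingers straddle the cup, with tips at (315,335) and (452,330) and the rim at (390,335). The gripper body passes between the beige bin and the hammer. I close in and grasp.

{"api": "drive_tool", "payload": {
  "series": [
    [[0, 0, 0], [2, 0.1, -0.2], -1],
    [[0, 0, 0], [4, 0.1, -0.3], -1],
    [[0, 0, 0], [4, 0.1, -0.3], -1],
    [[0, 0, 0], [4, 0.1, -0.3], 1],
    [[0, 0, 0], [4, 0.1, -0.3], 1],
    [[0, 0, 0], [4, 0.1, -0.3], 1],
    [[0, 0, 0], [4, 0.1, -0.3], 1],
    [[0, 0, 0], [4, 0.1, -0.3], 1],
    [[0, 0, 0], [4, 0.1, -0.3], 1],
    [[0, 0, 0], [4, 0.1, -0.3], 1]
  ]
}}

```text
clock: 10.0
ee_pos: [0.6421, -0.0411, 0.0488]
orientation: [-0.69, -0.153, -0.157, 0.69]
contact_force: [0.5, 1.4, 1.9]
grip_width: 0.0621
```

```bash
cat > t.py <<'E'
from ik import *
s,R,p=cur();q0=s['joint_pos'];print(q0.round(2),p.round(4),s['contact_force'].round(1),s['grip_width'],R.as_matrix().round(3).tolist())
c=R.inv().apply([0,0,1])
for pos in((.475,-.13,.19),(.475,-.115,.2)):
 for az in(-90,-80,-100):
  for pp,ro in((0,-140),(-5,-145)):
    Rp=toolR(az,pp,ro);h=ik(Rp,np.array(pos)+Rp.apply([.019,0,0]),q0,3);print(pos,az,pp,ro,h[0].round(2),np.round(h[1:],2),Rp.apply(c).round(2))
E
python3 t.py
```

```text
[-0.28  0.92 -0.21  1.66  1.09  1.53 -1.11] [ 0.6421 -0.0411  0.0488] [0.5 1.4 1.9] 0.06209926502511413 [[-0.001, 1.0, 0.006], [-0.903, 0.001, -0.429], [-0.429, -0.006, 0.903]]
(0.475, -0.13, 0.19) -90 0 -140 [-0.58  0.79  0.28  2.08  1.15  1.5   1.22] [0.   0.01 0.37] [ 0.59  0.43 -0.69]
(0.475, -0.13, 0.19) -90 -5 -145 [-0.62  0.85  0.33  2.08  1.15  1.53  1.28] [0.   0.01 0.37] [ 0.52  0.36 -0.77]
(0.475, -0.13, 0.19) -80 0 -140 [-0.61  0.75  0.27  2.21  1.3   1.44  1.11] [0.   0.01 0.24] [ 0.5   0.52 -0.69]
(0.475, -0.13, 0.19) -80 -5 -145 [-0.66  0.82  0.32  2.21  1.3   1.47  1.16] [0.   0.01 0.24] [ 0.45  0.45 -0.77]
(0.475, -0.13, 0.19) -100 0 -140 [-0.54  0.84  0.3   1.95  1.01  1.58  1.3 ] [0.   0.01 0.41] [ 0.65  0.32 -0.69]
(0.475, -0.13, 0.19) -100 -5 -145 [-0.57  0.89  0.34  1.95  1.02  1.6   1.38] [0.   0.01 0.39] [ 0.58  0.27 -0.77]
(0.475, -0.115, 0.2) -90 0 -140 [-0.61  0.78  0.29  2.07  1.13  1.52  1.24] [0.   0.01 0.38] [ 0.59  0.43 -0.69]
(0.475, -0.115, 0.2) -90 -5 -145 [-0.64  0.84  0.33  2.07  1.13  1.54  1.3 ] [0.   0.01 0.38] [ 0.52  0.36 -0.77]
(0.475, -0.115, 0.2) -80 0 -140 [-0.64  0.73  0.27  2.2   1.27  1.46  1.14] [0.   0.01 0.25] [ 0.5   0.52 -0.69]
(0.475, -0.115, 0.2) -80 -5 -145 [-0.68  0.8   0.32  2.2   1.27  1.48  1.19] [0.   0.01 0.25] [ 0.45  0.45 -0.77]
(0.475, -0.115, 0.2) -100 0 -140 [-0.57  0.82  0.3   1.94  1.    1.6   1.32] [0.   0.01 0.39] [ 0.65  0.32 -0.69]
(0.475, -0.115, 0.2) -100 -5 -145 [-0.6   0.88  0.35  1.94  1.01  1.62  1.4 ] [0.   0.01 0.37] [ 0.58  0.27 -0.77]
```

{"api": "drive_tool", "payload": {
  "series": [
    [[0, 0, 0], [-1.7, 0, 3.6], 1],
    [[0, 0, 0], [-3.4, 0, 7.2], 1],
    [[0, 0, 0], [-5.1, 0, 10.8], 1],
    [[0, 0, 0], [-6.6, -1, 14], 1],
    [[0, 0, 0], [-4.6, -5, 15], 1],
    [[0, 0, 0], [-2.7, -8.5, 15.9], 1],
    [[0, 0, 0], [-0.8, -12, 16.8], 1],
    [[0, 0, 0], [1.2, -15, 17.7], 1],
    [[0, 0, 0], [3, -17, 18.4], 1],
    [[0, 0, 0], [3, -17, 18.4], 1]
  ]
}}

```text
clock: 11.0
ee_pos: [0.4687, -0.1509, 0.2033]
orientation: [-0.688, -0.151, -0.158, 0.692]
contact_force: [-0.2, 0.1, -1.9]
grip_width: 0.0617
```

Run:
```python
from h import *
s,R,p=cur();print(s['joint_pos'].round(2),p.round(4),s['contact_force'].round(1),s['grip_width'],(p-R.apply([.019,0,0])).round(3))
for ro in(0,-80):
  Rp=toolR(-90,0,ro);print(ro,delta(Rp,np.array([.472,-.13,.20])+Rp.apply([.019,0,0])))
```

```text
[-0.17  0.47 -0.24  2.12  1.08  1.47 -1.08] [ 0.4687 -0.1509  0.2033] [-0.2  0.1 -1.9] 0.0617196353193297 [ 0.469 -0.134  0.211]
0 (array([  0.5, -25.2,   0.4]), array([-0.04,  0.33, -0.38]))
-80 (array([-78.1, -21.2, -17.3]), array([-0.04,  0.33, -0.38]))
```

Now I roll to about 80° tip while levelling the tool.

{"api": "drive_tool", "payload": {
  "series": [
    [[-78, -21, -17], [0, 0.3, -0.4], 1],
    [[-78, -21, -17], [0, 0.3, -0.4], 1],
    [[-78, -21, -17], [0, 0.3, -0.4], 1],
    [[-78, -21, -17], [0, 0.3, -0.4], 1],
    [[-78, -21, -17], [0, 0.3, -0.4], 1],
    [[-78, -21, -17], [0, 0.3, -0.4], 1],
    [[-78, -21, -17], [0, 0.3, -0.4], 1],
    [[-78, -21, -17], [0, 0.3, -0.4], 1],
    [[-78, -21, -17], [0, 0.3, -0.4], 1],
    [[-78, -21, -17], [0, 0.3, -0.4], 1]
  ]
}}

```text
clock: 12.0
ee_pos: [0.4764, -0.1454, 0.1983]
orientation: [0.545, -0.454, 0.455, -0.538]
contact_force: [-0.3, 0.1, -1.8]
grip_width: 0.0619
```

Run:
```python
from h import *
s,R,p=cur();print(s['joint_pos'].round(2),p.round(4),s['contact_force'].round(1),s['grip_width'],(p-R.apply([.019,0,0])).round(3),R.as_matrix().round(2).tolist())
for pp,ro in((0,-80),(0,-110),(-5,-150)):
  Rp=toolR(-90,pp,ro);print(ro,delta(Rp,np.array([.472,-.13,.20])+Rp.apply([.019,0,0])))
f=grab('side');u0,v0=map(int,proj(f,(.5,-.1,.12)))
cv2.imwrite('pics/7.png',cv2.cvtColor(cv2.resize(f['img'][v0-60:v0+60,u0-75:u0+75],None,fx=4,fy=4,interpolation=cv2.INTER_CUBIC),cv2.COLOR_RGB2BGR))
```

```text
[-0.22  0.75 -0.26  2.11  1.22  1.83  0.04] [ 0.4764 -0.1454  0.1983] [-0.3  0.1 -1.8] 0.06189554869197036 [ 0.476 -0.126  0.198] [[0.01, 0.17, 0.98], [-1.0, 0.01, 0.01], [-0.01, -0.98, 0.17]]
-80 (array([-0.1,  0.3, -0.5]), array([ 0.35, -0.25, -0.4 ]))
-110 (array([-30.1,   0.4,  -0.4]), array([ 0.35, -0.25, -0.4 ]))
-150 (array([-70. ,   2.8,  -5.1]), array([ 0.34, -0.41, -0.37]))
```

View pics/7.png

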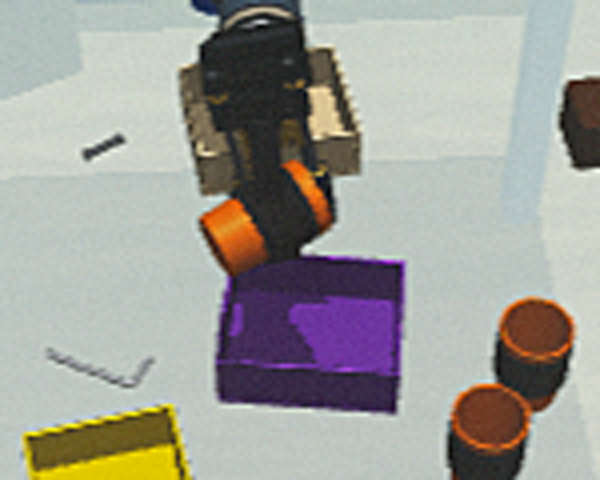

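The cup lies at (265,220), tipped about 80° with its mouth over the near-left part of the purple bin. I lower it slightly and tip it on slowly.

{"api": "drive_tool", "payload": {
  "series": [
    [[0, 0, 0], [1.2, 2.3, -0.8], 1],
    [[-4, 0, 0], [1.2, 2.3, -0.8], 1],
    [[-8, 0, 0], [1.2, 2.3, -0.8], 1],
    [[-12, 0, 0], [1.2, 2.3, -0.8], 1],
    [[-16, 0, 0], [1.2, 2.3, -0.8], 1],
    [[-20, 0, 0], [1.2, 2.3, -0.8], 1],
    [[-24, 0, 0], [1.2, 2.3, -0.8], 1],
    [[-28, 0, 0], [1.2, 2.3, -0.8], 1],
    [[-32, 0, 0], [1.2, 2.3, -0.8], 1],
    [[-36, 0, 0], [1.2, 2.3, -0.8], 1]
  ]
}}

```text
clock: 13.05
ee_pos: [0.4728, -0.1575, 0.175]
orientation: [0.38, -0.598, 0.599, -0.373]
contact_force: [-0.0, -0.3, -1.4]
grip_width: 0.062
```

{"api": "drive_tool", "payload": {
  "series": [
    [[-4, 0, 0], [0, 0, 0], 1],
    [[-8, 0, 0], [0, 0, 0], 1],
    [[-12, 0, 0], [0, 0, 0], 1],
    [[-16, 0, 0], [0, 0, 0], 1],
    [[-20, 1, -2], [0, 0, 0], 1],
    [[-24, 2, -3], [0, 0, 0], 1],
    [[-28, 2, -4], [0, 0, 0], 1],
    [[-32, 2, -5], [0, 0, 0], 1],
    [[-35, 3, -5], [0, 0, 0], 1],
    [[-35, 3, -5], [0, 0, 0], 1]
  ]
}}

```text
clock: 14.05
ee_pos: [0.4728, -0.1576, 0.1749]
orientation: [-0.151, 0.7, -0.666, 0.208]
contact_force: [0.1, 0.0, -0.1]
grip_width: 0.0622
```

{"api": "drive_tool", "payload": {
  "series": [
    [[0, 0, 0], [0, 0, 0], 1],
    [[0, 0, 0], [0, 0, 0], 1],
    [[0, 0, 0], [0, 0, 0], 1],
    [[0, 0, 0], [0, 0, 0], 1],
    [[0, 0, 0], [0, 0, 0], 1],
    [[0, 0, 0], [0, 0, 0], 1],
    [[0, 0, 0], [0, 0, 0], 1],
    [[0, 0, 0], [0, 0, 0], 1]
  ]
}}

```text
clock: 14.85
ee_pos: [0.4721, -0.1579, 0.1753]
orientation: [-0.15, 0.7, -0.666, 0.208]
contact_force: [0.9, -0.3, -0.6]
grip_width: 0.0618
```

Run:
```python
from h import *
s,R,p=cur();c=toolR(0,25).inv().apply([0,0,1]);print(s['clock'],s['joint_pos'].round(2),p.round(4),s['contact_force'].round(1),s['grip_width'],(p-R.apply([.019,0,0])).round(3),R.apply(c).round(2))
f=grab('side');u0,v0=map(int,proj(f,(.5,-.1,.1)))
g=grab('top');u1,v1=map(int,proj(g,(.5,-.1,.1)))
A=cv2.resize(f['img'][v0-50:v0+50,u0-50:u0+50],None,fx=4,fy=4,interpolation=cv2.INTER_CUBIC)
B=cv2.resize(g['img'][v1-50:v1+50,u1-50:u1+50],None,fx=4,fy=4,interpolation=cv2.INTER_CUBIC)
cv2.imwrite('pics/8.png',cv2.cvtColor(np.hstack([A,B]),cv2.COLOR_RGB2BGR))
```

```text
14.85 [-0.18  0.86 -0.28  2.13  1.27  1.92  1.16] [ 0.4721 -0.1579  0.1753] [ 0.9 -0.3 -0.6] 0.061810735671223596 [ 0.472 -0.139  0.174] [ 0.43  0.36 -0.83]
```

View pics/8.png

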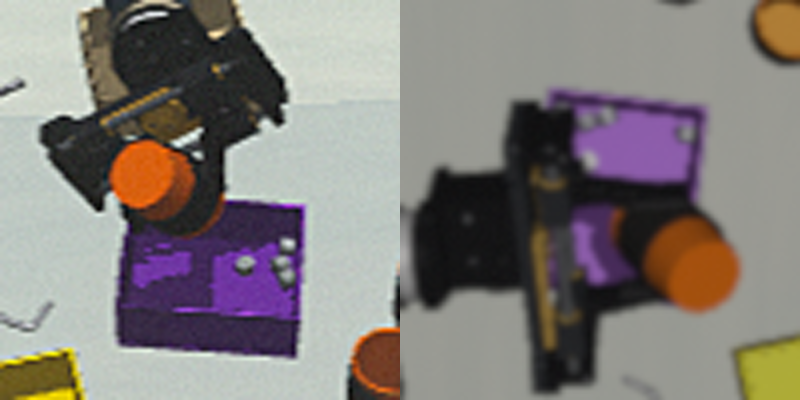

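Four nuts show in the bin in each view: side (245,263), (287,243), (282,262), (287,275), and top (585,122), (605,115), (686,132), (587,160). The fifth may be hidden by the walls or the gripper. I right the cup and check.

Run:
```python
from h import *
for pp,ro in((0,-80),):
  Rp=toolR(-90,pp,ro);print(ro,delta(Rp,np.array([.472,-.135,.20])+Rp.apply([.019,0,0])))
```

```text
-80 (array([70.6, -0.9,  5.7]), array([-0.16, -1.22, -2.17]))
```

{"api": "drive_tool", "payload": {
  "series": [
    [[70.6, -0.9, 5.7], [-0.2, -1.2, -2.2], 1],
    [[70.6, -0.9, 5.7], [-0.2, -1.2, -2.2], 1],
    [[70.6, -0.9, 5.7], [-0.2, -1.2, -2.2], 1],
    [[70.6, -0.9, 5.7], [-0.2, -1.2, -2.2], 1],
    [[70.6, -0.9, 5.7], [-0.2, -1.2, -2.2], 1],
    [[70.6, -0.9, 5.7], [-0.2, -1.2, -2.2], 1],
    [[70.6, -0.9, 5.7], [-0.2, -1.2, -2.2], 1],
    [[70.6, -0.9, 5.7], [-0.2, -1.2, -2.2], 1],
    [[70.6, -0.9, 5.7], [-0.2, -1.2, -2.2], 1],
    [[70.6, -0.9, 5.7], [-0.2, -1.2, -2.2], 1]
  ]
}}

```text
clock: 15.95
ee_pos: [0.4717, -0.1535, 0.2003]
orientation: [0.542, -0.454, 0.455, -0.542]
contact_force: [-0.2, -0.7, -0.5]
grip_width: 0.0623
```

Run:
```python
from h import *
s,R,p=cur();print(s['joint_pos'].round(2),p.round(4))
Rp=toolR(-90,25,0);print(delta(Rp,np.array([.472,-.13,.215])+Rp.apply([.019,0,0])))
```

```text
[-0.24  0.74 -0.22  2.13  1.22  1.81  0.04] [ 0.4717 -0.1535  0.2003]
(array([78.6, 20.8, 17.4]), array([-0.63, -0.65,  0.15]))
```

{"api": "drive_tool", "payload": {
  "series": [
    [[78.6, 20.8, 17.4], [-0.6, -0.7, 0], 1],
    [[78.6, 20.8, 17.4], [-0.6, -0.7, 0], 1],
    [[78.6, 20.8, 17.4], [-0.6, -0.7, 0], 1],
    [[78.6, 20.8, 17.4], [-0.6, -0.7, 0], 1],
    [[78.6, 20.8, 17.4], [-0.6, -0.7, 0], 1],
    [[78.6, 20.8, 17.4], [-0.6, -0.7, 0], 1],
    [[78.6, 20.8, 17.4], [-0.6, -0.7, 0], 1],
    [[78.6, 20.8, 17.4], [-0.6, -0.7, 0], 1],
    [[78.6, 20.8, 17.4], [-0.6, -0.7, 0], 1],
    [[78.6, 20.8, 17.4], [-0.6, -0.7, 0], 1]
  ]
}}

```text
clock: 16.95
ee_pos: [0.4702, -0.1478, 0.2074]
orientation: [-0.69, -0.155, -0.152, 0.691]
contact_force: [-0.4, 0.1, -1.3]
grip_width: 0.0615
```

Run:
```python
from h import *
s,R,p=cur();print(s['joint_pos'].round(2),p.round(4),R.as_matrix().round(3).tolist())
Rp=toolR(-90,25,0);print(delta(Rp,[.642,-.041,.19]),delta(Rp,[.642,-.041,.0495]))
```

```text
[-0.2   0.46 -0.21  2.12  1.07  1.46 -1.09] [ 0.4702 -0.1478  0.2074] [[-0.001, 1.0, -0.004], [-0.906, -0.002, -0.424], [-0.424, 0.003, 0.906]]
(array([-0.2, -0.1,  0. ]), array([-8.95, 17.15, -6.16])) (array([-0.2, -0.1,  0. ]), array([ -3.  ,  17.11, -18.89]))
```

Now I carry the cup back to the free spot and look into it and the bin before lowering.

{"api": "drive_tool", "payload": {
  "series": [
    [[0, 0, 0], [-1.8, 3.4, -1.2], 1],
    [[0, 0, 0], [-3.6, 6.8, -2.4], 1],
    [[0, 0, 0], [-5.4, 10.2, -3.6], 1],
    [[0, 0, 0], [-7.2, 13.6, -4.8], 1],
    [[0, 0, 0], [-8.9, 17.1, -6.2], 1],
    [[0, 0, 0], [-8.9, 17.1, -6.2], 1]
  ]
}}

```text
clock: 17.55
ee_pos: [0.6446, -0.0376, 0.1861]
orientation: [0.691, 0.154, 0.155, -0.689]
contact_force: [-0.9, 0.7, -1.2]
grip_width: 0.0618
```

Run:
```python
from h import *
s,R,p=cur();print(s['joint_pos'].round(2),p.round(4),s['contact_force'].round(1))
Rp=toolR(-90,25,0);print(delta(Rp,[.642,-.041,.0495]))
f=grab('side');u0,v0=map(int,proj(f,(.54,-.09,.05)))
g=grab('top');u1,v1=map(int,proj(g,(.55,-.09,.05)))
A=cv2.resize(f['img'][v0-55:v0+45,u0-50:u0+50],None,fx=4,fy=4,interpolation=cv2.INTER_CUBIC)
B=cv2.resize(g['img'][v1-50:v1+50,u1-50:u1+50],None,fx=4,fy=4,interpolation=cv2.INTER_CUBIC)
cv2.imwrite('pics/9.png',cv2.cvtColor(np.hstack([A,B]),cv2.COLOR_RGB2BGR))
```

```text
[-0.29  0.73 -0.2   1.65  1.05  1.62 -0.93] [ 0.6446 -0.0376  0.1861] [-0.9  0.7 -1.2]
(array([ 0.1, -0.2, -0.1]), array([  6.12,  -0.25, -12.22]))
```

View pics/9.png

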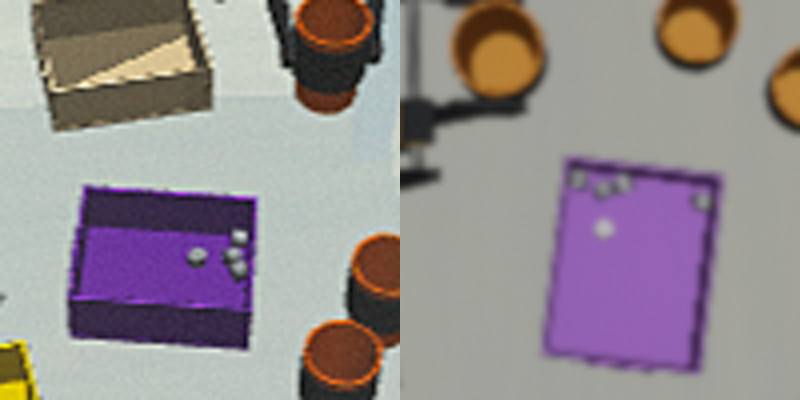

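The top view shows all five nuts in the purple bin, at (577,180), (602,190), (623,183), (604,228) and (703,202), and the held cup is empty at (500,60). Next I set the cup down.

{"api": "drive_tool", "payload": {
  "series": [
    [[0, 0, 0], [1.8, -0.2, -3.6], 1],
    [[0, 0, 0], [3.6, -0.2, -7.2], 1],
    [[0, 0, 0], [5, -0.2, -10], 1],
    [[0, 0, 0], [5.7, -0.2, -11.4], 1],
    [[0, 0, 0], [6, -0.2, -12], 1],
    [[0, 0, 0], [6.1, -0.2, -12.2], 1],
    [[0, 0, 0], [6.1, -0.2, -12.2], 1],
    [[0, 0, 0], [6.1, -0.2, -12.2], 1]
  ]
}}

```text
clock: 18.45
ee_pos: [0.6401, -0.0443, 0.0535]
orientation: [-0.69, -0.154, -0.153, 0.69]
contact_force: [-0.8, -0.1, -0.9]
grip_width: 0.0619
```

Run:
```python
from h import *
s,R,p=cur();print(p.round(4),s['contact_force'].round(1),R.as_matrix().round(3)[:,0]);print(delta(toolR(-90,25),[.642,-.041,.0488]))
```

```text
[ 0.6401 -0.0443  0.0535] [-0.8 -0.1 -0.9] [ 0.    -0.906 -0.423]
(array([-0.1, -0. , -0. ]), array([-0.1 ,  0.18, -0.57]))
```

{"api": "drive_tool", "payload": {
  "series": [
    [[0, 0, 0], [0.1, 0, -0.2], 1],
    [[0, 0, 0], [0.15, 0, -0.35], 1],
    [[0, 0, 0], [0.15, 0, -0.35], 1],
    [[0, 0, 0], [0.15, 0, -0.35], 1]
  ]
}}

```text
clock: 18.85
ee_pos: [0.6399, -0.0446, 0.049]
orientation: [-0.69, -0.153, -0.153, 0.691]
contact_force: [0.2, -0.1, 2.3]
grip_width: 0.0622
```

{"api": "drive_tool", "payload": {
  "series": [
    [[0, 0, 0], [0.05, 0, -0.1], 1],
    [[0, 0, 0], [0.05, 0, -0.1], 1],
    [[0, 0, 0], [0.05, 0, -0.1], 1]
  ]
}}

```text
clock: 19.15
ee_pos: [0.6399, -0.0447, 0.0489]
orientation: [-0.69, -0.152, -0.152, 0.691]
contact_force: [-0.0, 0.6, 6.7]
grip_width: 0.0623
```

The force has risen to 6.7 N, so the cup is on the desk. I release it and back out along the tool axis.

{"api": "drive_tool", "payload": {
  "series": [
    [[0, 0, 0], [-0.05, 0, 0.1], 1],
    [[0, 0, 0], [-0.05, 0, 0.1], -1],
    [[0, 0, 0], [-0.05, 0, 0.1], -1],
    [[0, 0, 0], [-0.05, 0, 0.1], -1],
    [[0, 0, 0], [-0.05, 0, 0.1], -1],
    [[0, 0, 0], [-0.05, 0, 0.1], -1],
    [[0, 0, 0], [-0.05, 0, 0.1], -1],
    [[0, 0, 0], [-0.05, 0, 0.1], -1],
    [[0, 0, 0], [-2, 0, 0.1], -1],
    [[0, 0, 0], [-4, 0, 0.1], -1]
  ]
}}

```text
clock: 20.15
ee_pos: [0.6394, -0.0074, 0.0654]
orientation: [-0.69, -0.153, -0.153, 0.691]
contact_force: [0.6, 0.5, -0.5]
grip_width: 0.0871
```

{"api": "drive_tool", "payload": {
  "series": [
    [[0, 0, 0], [-4, 0, 0], -1],
    [[0, 0, 0], [-8, 0, 0], -1],
    [[0, 0, 0], [-12, 0, 0], -1],
    [[0, 0, 0], [-12, 0, 3], -1],
    [[0, 0, 0], [-12, 0, 6], -1],
    [[0, 0, 0], [-12, 0, 6], -1],
    [[0, 0, 0], [-12, 0, 6], -1]
  ]
}}

```text
clock: 20.85
ee_pos: [0.6397, 0.0767, 0.171]
orientation: [0.69, 0.154, 0.154, -0.69]
contact_force: [-0.3, -0.0, -0.1]
grip_width: 0.0868
```

Run:
```python
from h import *
s,R,p=cur();print(s['clock'],p.round(4),s['contact_force'].round(1),s['grip_width'],s['qvel'].round(3))
f=grab('side');rim(f,.64,-.031);u0,v0=map(int,proj(f,(.56,-.05,.05)))
g=grab('top');u1,v1=map(int,proj(g,(.55,-.06,.05)))
for n,h in(('top',g),('side',f)):
  P=cloud(h);H,S,V=cv2.split(cv2.cvtColor(h['img'],cv2.COLOR_RGB2HSV));m=(H>125)&(H<150)&(S>90)&(P[...,0]<.7)&(P[...,1]<.1)&(P[...,2]>.043)&(P[...,2]<.07)
  print(n,cv2.minAreaRect((P[m][:,:2]*1000).astype(np.float32)))
A=cv2.resize(f['img'][v0-60:v0+50,u0-50:u0+50],(400,440),interpolation=cv2.INTER_CUBIC)
B=cv2.resize(g['img'][v1-60:v1+50,u1-50:u1+50],(400,440),interpolation=cv2.INTER_CUBIC)
cv2.imwrite('pics/10.png',cv2.cvtColor(np.hstack([A,B]),cv2.COLOR_RGB2BGR))
```

```text
20.85 [0.6397 0.0767 0.171 ] [-0.3 -0.  -0.1] 0.08683060249832834 [-0.     0.031 -0.006  0.023 -0.003 -0.005 -0.003]
61 ((637.7896118164062, -35.566593170166016), 31.694791793823242)
top ((503.6982116699219, -110.6988525390625), (114.327880859375, 147.02114868164062), 81.49964141845703)
side ((399.87835693359375, -357.06939697265625), (682.6033935546875, 170.4886016845703), 65.98100280761719)
```

View pics/10.png

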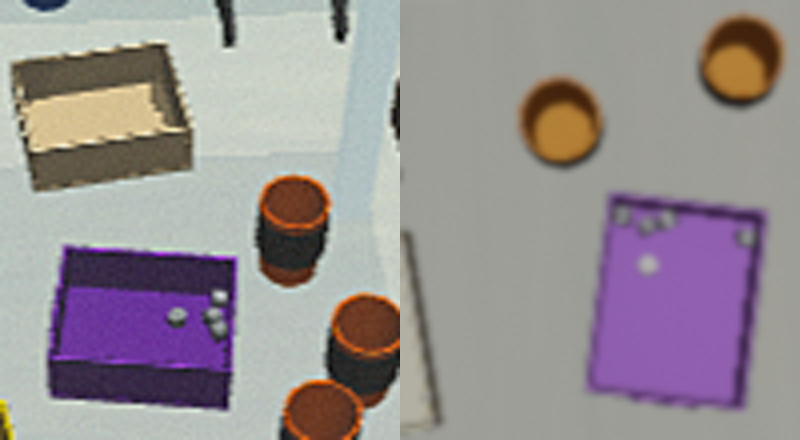

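The cup stands upright and empty at side (293,230) and top (560,120). Five nuts are in the purple bin, the bin is unmoved, and the robot touches nothing. I hand the job in.

```bash
python3 -c "
from plant import robot
print(robot.hand_in())"
```

```text
the job is handed in; nothing more can be done
None
```

All five nuts are in the purple bin, and the empty orange cup stands upright on the desk. I lifted the right-most orange cup from above and moved it to a free spot beside the bin. There I regrasped it from the side, poured over the purple bin, and put the cup back on that spot. The job was handed in at about 21 s of the 61 s allowed.

**Nuts:** the top picture shows all five inside the bin. The side picture shows only four, because the near wall hides the fifth.

**Bin:** the top camera gives the same position and angle before and after, to within 0.2 mm and 0.2°. The side-camera repeat of that measurement was not usable, because other purple pixels (probably the tower) got into it.

**Cup:** it stands at about (0.638, -0.036) m, about 3 cm beyond the bin's far wall.

**Robot:** the gripper is open and clear, reading about 0 N. The highest force in any move report was under 10 N.

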